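# Park the index plunger and snug the stop to the tin

### The arm

A 7-joint arm with a two-finger parallel gripper is mounted at the origin on a cart in front of the work surface, level with it; the furniture and walls round the work are solid. World frame = base frame: x ahead of the robot, y to its left, z up, the work surface at z = 0. Lengths are in m, angles in degrees, forces in N, time in s.
With the tool pointing down it reaches from about 0.425 to 0.875 m from the base axis. Payload 4.7 kg.
Tool frame: the origin (TCP) lies on the front face of the gripper's body, between the roots of the fingers; the fingertips stand 70 mm ahead of it and the grasp point (between the pads) lies 51 mm ahead of it (tip_extent is the distance from the TCP to the fingertips, in m); z points along the fingers, y is the direction in which the jaws open and shut (so a half turn about z gives the same grasp; the last joint's range is limited). The gripper opens to 87 mm and grips with 3 to 60 N. Pads are 19 mm wide; open, the fingers measure 117 mm over their backs; the gripper's body (75 mm by 190 mm) begins 51 mm behind the grasp point.
Start: joints at [72.943, 18.392, -4.016, 83.108, 1.295, 78.541, -3.26], TCP at [0.199, -0.619, 0.292] pointing down, gripper open.
Joint ranges: [-163.93, 163.93], [-17.29, 119.83], [-79.2, 71.16], [3.27, 140.29], [-89.18, 269.18], [5.43, 117.66], [-154.24, 154.24]. Speed limits (degrees/s): [147.25, 147.25, 180, 180, 180, 180, 180].

### API

Orientations are given as [roll, pitch, yaw] about the fixed x, y, z axes, in that order (R = Rz(yaw) Ry(pitch) Rx(roll)).
In Python, from cell import * gives the robot as it stands.
- The arm moves only by the tool carry_out, never from a script. Its argument "increments" is text: rows parted by semicolons, each of 7 numbers parted by spaces: the opening, from 0 (shut) to 1 (fully open), then the shift along the tool's x, y, z in m, then the turn, a rotation vector about the tool's x, y, z in degrees. A call has 1 to 20 rows; each row shifts and turns the pose as measured when the row begins, along the tool's axes as they then stand; what a row does not reach is not made up. A row lasts 1/8 s, in which the tool goes at most 62.5 mm and 10.7 degrees, less where a joint would pass 70% of its speed; a pose out of reach is approached as far as the arm can. A call is refused whole if a number of a shift passes 0.0625 or a number of a turn 10.7, either way. A call with a gripper value outside its range is refused whole. The fingers move at their own pace and stop on an object; "force" is the grip in N (left out, the last holds). Time passes only in rows, so rows that do not move let the fingers close. It gives the time, the measured TCP pose, the force and the opening at its end, in the units of the state.
- get_obs(): the state, without advancing time (a new reading comes with each control period).
- read_camera(name): name is "scene" or "side" or "wrist"; returns a dict with "img" (420x560x3 uint8, blue, green, red), "fx", "fy", "cx", "cy" (pixels), "world_from_camera" (4x4, takes a point from camera to world coordinates). Camera axes: x right, y down, z forward; pixel columns grow to the right and rows downward; lengths in m; the calibration is good to about 2 mm. A picture is of the moment at which its call begins. There is no depth.
- sign_off(): hands the job in, once; it reports no verdict.
Trained networks look in a picture, given as the dict that the camera call returned (one of the last four; its "shot" number tells which), for a name from the list of things; names that differ only in an ending like _2 or _b are one class to them, and where a whole thing is asked for, a point or a joint stands for the part that bears it (a point fixed in the world has none). Each returns a list of dicts, best first, with "confidence" (0 to 1); they miss things now and then, are a little off and sometimes report something else, mostly with a low value. They report only what shows in the picture. A call takes as long as a camera call. They do not tell look-alikes from the thing itself.
- masks_of(target, picture): "pixels" (420x560 bool, what is visible of it) and "bbox" ([left, top, right, bottom] in pixels, round what is visible of it).
The state is a dict: "time_s": time; "qpos": joint angles; "joint_velocities": joint speeds; "effort": joint torques, N m; "tool_pos": TCP position; "tool_rot": TCP orientation; "force": force on the tool from outside, world axes, zero at the start; "wrist_torque": the same for the moment, N m; "grip_width": finger opening in m.
Only numpy, scipy, OpenCV 4.12 (cv2) and the standard library are available. Lean on these libraries where they do the work, as an engineer would, in place of code of your own. Each camera call takes 0.05 s, during which the arm holds its last target.

### The job

On the small marking jig, pull the sprung plunger of the sliding stop up by its black wing handle and twist it counter-clockwise until it drops into its rest notch and stays up by itself when you let go; feel for the notch and strain neither the plunger nor its collar. After that slide the stop gently towards the fence until the tin sits square and snug, with no gaps, between stop and fence. Leave the plunger parked, and do not disturb the marker, glue stick, tape roll and screwdriver lying round the jig.

Things in the scene. Friction and masses are not known exactly. Their poses are not given: they have to be found in the camera images.
- jig: Fixed aluminium marking jig, bed 112 x 210 x 12 mm, screwed to the desk at varying places and angles. Origin under the middle of the bed; local y is the slide direction, from the sliding stop (at -y) to the fence (at +y); z up. The bed's top is 12 mm above the origin.
- stop_face (a point): Middle of the flat steel jaw of the sliding stop that faces the fence (jaw 84 mm wide along jig x, 8 mm thick, 25 mm high on the bed). Axes as the jig's. The plunger's axis is 30 mm behind it (towards -y). The stop's grey block is 58 x 44 mm, its top 40 mm above the desk.
- stop (a joint): Travel of the sliding stop towards the fence in m: 0 at the start, where the plunger's nose locks it in a hole of the bed (play 1 mm); free to about 0.060 once the nose is raised more than 5 mm. It slides with about 2 N of friction and stays where left.
- fence_face (a point): Middle of the fence face that looks at the stop (steel, 88 mm wide, 26 mm high on the bed). It stays put, though it stands up to 8 mm nearer or farther in each set-up. Axes as the jig's.
- tin: Loose flat closed red tin, 0.2 kg, 95 mm across the jig (its own y) and 61 mm along the slide (its own x: lid edge from -31 to +30 mm), 22 mm high, lying on the bed between stop and fence with gaps on both sides and perhaps a little askew. Origin at the centre of its underside.
- handle: The plunger's turning part with its black wing handle, 14 mm thick (own x), 46 mm long (own y), on a steel stem. Origin on the plunger's vertical axis, 40 mm above the desk with the plunger down; the wing spans 28 to 54 mm above the origin. Own axes parallel to the jig's at the start; turns counter-clockwise seen from above, by at most 1.75 rad. Turns with light friction once raised.
- grip (a point): Point on the handle's axis, 10 mm below the wing's top, at the height to grip it; axes as handle. The collar (radius up to 19 mm) reaches up to 25 mm below this point while the plunger is down.
- plunger (a joint): Lift of the plunger in m: 0 down and locked, about 0.007 parked in the rest notch, 0.0093 its cross pin lies on the collar's top (lift to 0.0105 to turn clear of it), 0.0125 hard stop. The spring pulls down with 6 N (down) to 10 N (top).
- housing: Plunger housing on the stop, radius 21 mm, origin on the plunger's axis, 40 mm above the desk. On it a castle-shaped steel collar, turned differently each time: the rest notch, 2.5 mm deep, lies 0.83 to 1.47 rad counter-clockwise from the handle's start and lets the cross pin drop in freely within 0.03 rad; for 0.5 rad below it the pin lies on the collar's top, before that it is still over the deep slot.
- jaw: The stop's steel jaw plate, moves with the stop. Origin on the plunger's axis, on the bed's top.
- marker: Loose white marker with a black cap, 132 mm long, a bystander. Origin under its middle.
- glue: Loose glue stick, 26 mm thick, 90 mm high, standing, a bystander. Origin under its middle.
- tape_roll: Loose roll of narrow tape, 80 mm wide, 12 mm high, a bystander. Origin under its middle.
- screwdriver: Loose screwdriver, 192 mm long, a bystander. Origin under its middle.
Not all that is in view belongs to the job. There is more than one size of the tin; the one meant has the size given above.

How it is judged:
By the outcome, as a careful person would: the job done as asked, in the order asked, and still so for the second after the job is handed in, with the robot touching nothing.
It also fails if it takes over 58 s, if anything falls off the work surface, if the arm or the gripper's body presses on something with over 40 N, if the wrist force passes 120 N, or if a joint passes its speed limit or range.

## Working session

There is one attempt and no reset: what is moved stays moved. The work goes in short steps, Python scripts to look and compute and a tool call to move; the robot and the scene stay as the last step left them, time stands still between calls to the robot, and variables do not carry over. Pictures are saved under pics/ and viewed, and the job is handed in when it is done.

Besides the shell and the picture viewer there is one more tool, called after ">>>" by a JSON object that holds its "fn" and its "kwargs". carry_out: Moves the arm, as the interface text tells. Its arguments: {"type":"object","properties":{"increments":{"type":"string"},"force":{"type":"number"}},"required":["increments"]}

```bash
ls; mkdir -p pics; cat > h.py <<'E'
from cell import *
import numpy as np, cv2
def snap(n,fn=None):
    p=read_camera(n)
    if fn: cv2.imwrite('pics/'+fn,p['img'])
    return p
def ray(p,u,v):
    T=np.array(p['world_from_camera']);d=np.array([(u-p['cx'])/p['fx'],(v-p['cy'])/p['fy'],1.])
    return T[:3,3],T[:3,:3]@d
def onz(p,u,v,z):
    o,d=ray(p,u,v);return o+d*(z-o[2])/d[2]
def proj(p,X):
    T=np.array(p['world_from_camera']);c=T[:3,:3].T@(np.array(X)-T[:3,3])
    return np.array([p['fx']*c[0]/c[2]+p['cx'],p['fy']*c[1]/c[2]+p['cy']])
E
python3 - <<'E'
from h import *
print(get_obs())
for n in ['scene','side','wrist']:
    p=snap(n,n+'0.png'); print(n,np.round(p['world_from_camera'],3).tolist(),p['fx'])
    for t in ['jig','tin','handle','housing','jaw','marker','glue','tape_roll','screwdriver']:
        for m in masks_of(t,p)[:3]:
            ys,xs=np.nonzero(m['pixels']);print(t,round(m['confidence'],2),np.round(m['bbox']),round(xs.mean(),1),round(ys.mean(),1))
E
```

```text
pics
{'time_s': 0.0, 'qpos': array([72.94370047, 18.4396586 , -4.01773966, 83.17469458,  1.29573261,
       78.54189591, -3.25972608]), 'joint_velocities': array([ 0.09482346, -0.03083216,  0.08458209,  0.01742873,  0.05402069,
        0.00491422,  0.08687122]), 'effort': array([-3.68076428e-05, -4.91286743e+01, -4.03736159e-01, -3.12525916e+01,
       -6.39309688e-02,  4.39349189e-02,  1.87468809e-04]), 'tool_pos': array([ 0.19924066, -0.61826371,  0.29115673]), 'tool_rot': array([-1.79889047e+02,  5.82467373e-03,  1.78685659e+01]), 'force': array([ 0.74153591, -0.45633836,  0.17444624]), 'wrist_torque': array([-0.04422207, -0.06575697, -0.01082047]), 'grip_width': 0.0871270626642732}
scene [[-0.772, -0.478, 0.419, -0.032], [-0.635, 0.561, -0.531, 0.704], [0.019, -0.676, -0.737, 1.045], [0.0, 0.0, 0.0, 1.0]] 507.5376384642852
jig 0.83 [251. 184. 322. 255.] 291.3 219.1
jig 0.54 [296. 181. 305. 198.] 300.5 191.1
tin 0.97 [264. 210. 304. 242.] 282.6 222.6
tin 0.86 [229. 248. 258. 270.] 242.2 258.1
handle 0.63 [294. 182. 306. 201.] 300.2 190.8
jaw 0.7 [208. 286. 248. 328.] 230.7 307.8
j
[... 539 characters left out ...]
849, -0.528, 0.723], [0.0, 0.0, 0.0, 1.0]] 509.1758588015223
jig 0.86 [255. 212. 311. 277.] 282.1 246.3
tin 0.87 [262. 221. 300. 237.] 278.9 228.6
tin 0.8 [274. 194. 293. 208.] 282.1 202.8
handle 0.74 [279. 220. 288. 240.] 283.7 230.1
housing 0.58 [274. 235. 292. 249.] 283.2 242.5
housing 0.2 [276. 220. 291. 241.] 283.2 230.4
jaw 0.69 [264. 219. 302. 258.] 282.9 243.7
glue 0.8 [314. 156. 324. 185.] 317.3 171.3
glue 0.58 [230. 286. 278. 355.] 260.9 310.8
tape_roll 0.7 [316. 301. 354. 333.] 333.8 318.1
screwdriver 0.61 [246. 288. 277. 330.] 264.6 305.4
wrist [[0.307, -0.907, -0.29, 0.279], [-0.952, -0.292, -0.094, -0.592], [0.001, 0.304, -0.953, 0.384], [0.0, 0.0, 0.0, 1.0]] 299.79150830957695
```

```bash
python3 - <<'E'
import cv2
a=cv2.imread('pics/scene0.png');b=cv2.imread('pics/side0.png')
cv2.imwrite('pics/s0z.png',cv2.resize(a[130:340,150:410],None,fx=2.9,fy=2.8,interpolation=cv2.INTER_CUBIC))
cv2.imwrite('pics/d0z.png',cv2.resize(b[150:360,200:400],None,fx=2.8,fy=2.8,interpolation=cv2.INTER_CUBIC))
E
```

```text
(no output)
```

View pics/s0z.png

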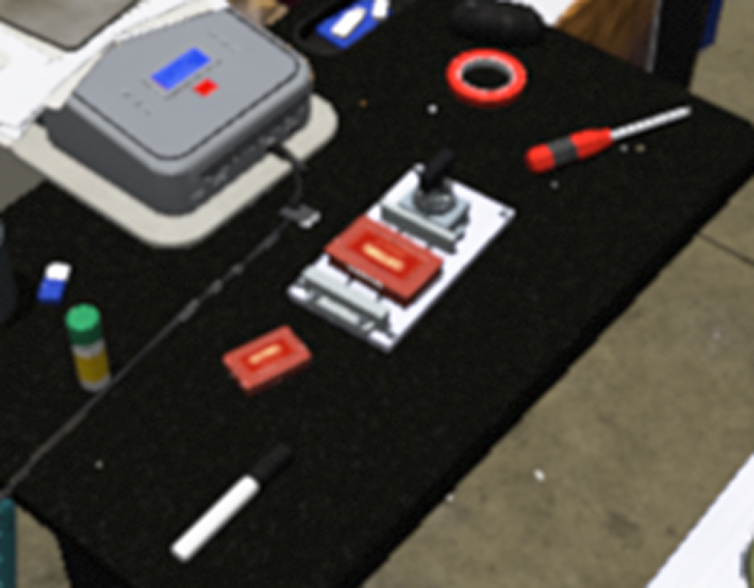

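View pics/d0z.png

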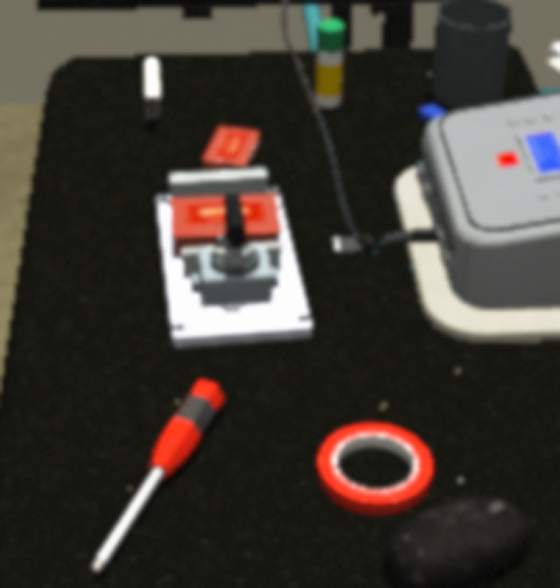

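View pics/scene0.png

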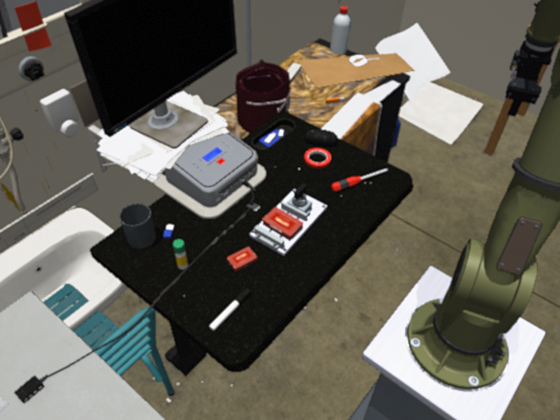

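The scene view shows the jig with the stop at the far right end (zoom pixels about 435,195), the red tin in the middle and the fence at the lower left. A smaller tin look-alike lies off the jig. I'll work out the rough poses next.

```bash
python3 - <<'E'
from h import *
s=snap('scene');d=snap('side')
print('scene bed corners')
for u,v in [(418,165),(515,212),(388,350),(289,292)]:
    print(np.round(onz(s,u/2.9+150,v/2.8+130,.012),3))
print('side')
for u,v in [(172,334),(312,323),(155,197),(285,192)]:
    print(np.round(onz(d,u/2.8+200,v/2.8+150,.012),3))
# handle triangulate top
m1=masks_of('handle',s)[0];m2=masks_of('handle',d)[0]
for p,m in((s,m1),(d,m2)):
    ys,xs=np.nonzero(m['pixels']);print(np.round(onz(p,xs.mean(),ys.mean(),.081),3))
E
```

```text
scene bed corners
[ 0.58  -0.138  0.012]
[ 0.467 -0.147  0.012]
[0.451 0.067 0.012]
[0.564 0.072 0.012]
side
[ 0.47  -0.146  0.012]
[ 0.583 -0.138  0.012]
[0.455 0.057 0.012]
[0.575 0.059 0.012]
[ 0.519 -0.085  0.081]
[ 0.522 -0.095  0.081]
```

```bash
cat >> h.py <<'E'
from scipy.spatial.transform import Rotation as R
def plan(tp,trpy,n):
    o=get_obs();p=np.array(o['tool_pos']);r=R.from_euler('xyz',o['tool_rot'],degrees=True)
    t=R.from_euler('xyz',trpy,degrees=True)
    rv=(r.inv()*t).as_rotvec()/n
    dp=(np.array(tp)-p)/n
    for i in range(n):
        l=r.inv().apply(dp)
        print(' '.join('%.4f'%v for v in l),'|',' '.join('%.2f'%v for v in np.degrees(rv)))
        r=r*R.from_rotvec(rv)
def st():
    o=get_obs();print('t',round(o['time_s'],2),'p',np.round(o['tool_pos'],4),'r',np.round(o['tool_rot'],2),'F',np.round(o['force'],2),'T',np.round(o['wrist_torque'],2),'w',round(o['grip_width'],4),'q',np.round(o['qpos'],1))
E
python3 - <<'E'
from h import *
plan([.53,-.10,.27],[180,0,94.5],14)
E
```

```text
0.0338 -0.0280 0.0016 | 0.00 0.00 -5.47
0.0364 -0.0247 0.0016 | 0.00 0.00 -5.47
0.0385 -0.0211 0.0016 | 0.00 0.00 -5.47
0.0404 -0.0173 0.0016 | 0.00 0.00 -5.47
0.0419 -0.0134 0.0016 | 0.00 0.00 -5.47
0.0429 -0.0093 0.0016 | 0.00 0.00 -5.47
0.0436 -0.0052 0.0016 | 0.00 0.00 -5.47
0.0439 -0.0010 0.0016 | 0.00 0.00 -5.47
0.0438 0.0032 0.0016 | 0.00 0.00 -5.47
0.0433 0.0074 0.0016 | 0.00 0.00 -5.47
0.0424 0.0115 0.0016 | 0.00 0.00 -5.47
0.0411 0.0155 0.0016 | 0.00 0.00 -5.47
0.0395 0.0193 0.0016 | 0.00 0.00 -5.47
0.0374 0.0230 0.0016 | 0.00 0.00 -5.47
```

>>> {"fn": "carry_out", "kwargs": {"increments": "1 0.034 -0.028 0.0016 0 0 -5.5;1 0.036 -0.025 0.0016 0 0 -5.5;1 0.0385 -0.021 0.0016 0 0 -5.5;1 0.0405 -0.017 0.0016 0 0 -5.5;1 0.042 -0.0135 0.0016 0 0 -5.5;1 0.043 -0.0095 0.0016 0 0 -5.5;1 0.0435 -0.005 0.0016 0 0 -5.5;1 0.044 -0.001 0.0016 0 0 -5.5;1 0.044 0.003 0.0016 0 0 -5.5;1 0.0435 0.0075 0.0016 0 0 -5.5;1 0.0425 0.0115 0.0016 0 0 -5.5;1 0.041 0.0155 0.0016 0 0 -5.5;1 0.0395 0.0195 0.0016 0 0 -5.5;1 0.0375 0.023 0.0016 0 0 -5.5;1 0 0 0 0 0 0;1 0 0 0 0 0 0"}}

```text
time_s: 3.7
tool_pos: [0.5284, -0.077, 0.27]
tool_rot: [179.8, 0.4, 97.3]
force: [0.5, 0.2, -0.1]
grip_width: 0.0871
```

```bash
python3 - <<'E'
from h import *
st()
p=snap('wrist','w1.png')
print(np.round(p['world_from_camera'],3).tolist())
for t in ['jig','tin','handle','housing','jaw']:
    for m in masks_of(t,p)[:2]:
        ys,xs=np.nonzero(m['pixels']);print(t,round(m['confidence'],2),np.round(m['bbox']),round(xs.mean(),1),round(ys.mean(),1))
st()
E
```

```text
t 3.7 p [ 0.5284 -0.077   0.27  ] r [179.75   0.44  97.26] F [ 0.47  0.25 -0.11] T [-0.06 -0.16  0.  ] w 0.0871 q [ 40.    7.2 -37.3 100.6   5.   73.4   8.8]
[[0.992, 0.119, 0.043, 0.517], [0.126, -0.943, -0.309, 0.008], [0.004, 0.312, -0.95, 0.361], [0.0, 0.0, 0.0, 1.0]]
jig 0.9 [226.  46. 328. 243.] 272.8 150.9
tin 0.76 [230.  94. 323. 164.] 273.5 128.4
tin 0.66 [274.   0. 318.  18.] 298.2 6.3
handle 0.81 [252. 188. 285. 242.] 269.0 215.5
housing 0.85 [252. 188. 290. 222.] 270.6 202.3
housing 0.47 [235. 170. 309. 240.] 270.0 198.8
jaw 0.65 [237. 175. 313. 187.] 270.6 178.8
t 4.0 p [ 0.5283 -0.0773  0.2701] r [179.73   0.43  97.2 ] F [-0.82 -0.43  0.18] T [-0.   -0.12  0.04] w 0.0869 q [ 40.    7.2 -37.3 100.6   4.9  73.4   8.8]
```

View pics/w1.png

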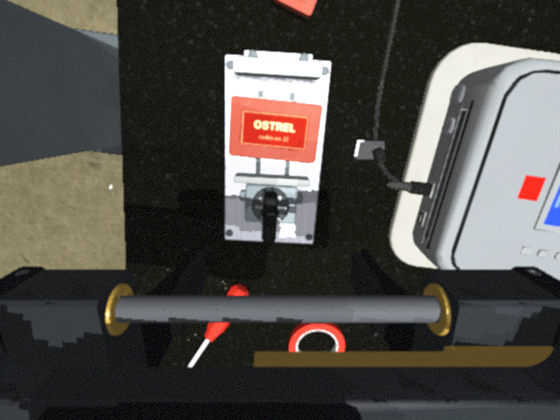

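The wrist view shows the jig upright: fence at the top (v≈65), tin at (273,128), jaw at v≈179, housing ring around (270,203) and wing at (269,215). I'll enlarge it to measure.

```bash
python3 - <<'E'
import cv2
a=cv2.imread('pics/w1.png')
cv2.imwrite('pics/w1z.png',cv2.resize(a[40:250,210:340],None,fx=2.8,fy=2.8,interpolation=cv2.INTER_CUBIC))
cv2.imwrite('pics/w1y.png',cv2.resize(a[165:250,210:330],None,fx=6.6,fy=6.6,interpolation=cv2.INTER_CUBIC))
E
```

```text
(no output)
```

View pics/w1z.png

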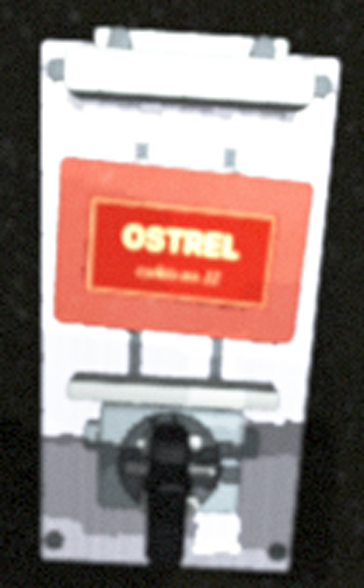

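View pics/w1y.png

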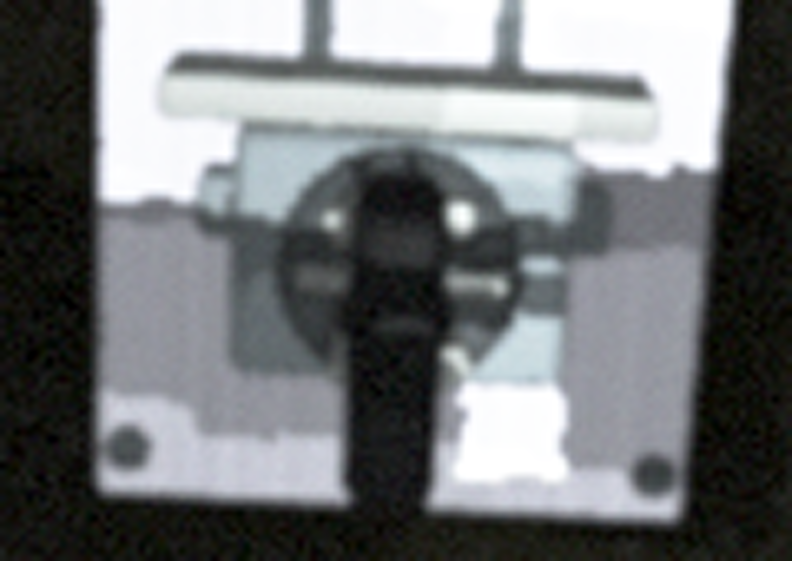

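```bash
python3 - <<'E'
from h import *
p=snap('wrist')
from scipy.optimize import least_squares
px=np.array([[41,40],[341,57],[289,572],[42,558]])/2.8+[210,40]
loc=np.array([[-56,105],[56,105],[56,-105],[-56,-105]])/1000
pts=np.array([onz(p,u,v,.012)[:2] for u,v in px])
def f(x,):
    c,s=np.cos(x[2]),np.sin(x[2]);return (loc@np.array([[c,s],[-s,c]])+x[:2]-pts).ravel()
r=least_squares(f,[.52,-.03,.07]);x=r.x
print('jig',np.round(x[:2],4),np.degrees(x[2]),'res',np.round(f(x)*1000,1))
c,s=np.cos(x[2]),np.sin(x[2]);M=np.array([[c,s],[-s,c]])
tl=lambda P:np.round(M@(P[:2]-x[:2])*1000,1)
z2=lambda u,v:(u/6.6+210,v/6.6+165)
for n,(u,v),z in [('jawL',(165,72),.037),('jawR',(655,98),.037)]:
    P=onz(p,*z2(u,v),z);print(n,np.round(P,4),tl(P))
z1=lambda u,v:(u/2.8+210,v/2.8+40)
for n,(u,v),z in [('fenceL bot top edge',(68,93),.038),('fenceR',(310,106),.038),('tinTL',(62,158),.034),('tinTR',(313,182),.034),('tinBR',(293,344),.034),('tinBL',(54,322),.034)]:
    P=onz(p,*z1(u,v),z);print(n,np.round(P,4),tl(P))
# wing top: near (420,195)->end near +y ; far end approx y 500
for n,(u,v),z in [('wing near',(397,172),.094),('wing far',(387,505),.094)]:
    P=onz(p,*z2(u,v),z);print(n,np.round(P,4),tl(P))
for n,(u,v),z in [('housing c',(400,265),.059)]:
    P=onz(p,*z2(u,v),z);print(n,np.round(P,4),tl(P))
E
```

```text
jig [ 0.5189 -0.0385] 4.04203380164091 res [ 0.2  0.5 -0.1 -0.1  0.1  0.3 -0.2 -0.6]
jawL [ 0.4794 -0.0594  0.037 ] [-40.8 -18.1]
jawR [ 0.5606 -0.0537  0.037 ] [ 40.6 -18.1]
fenceL bot top edge [0.4706 0.0423 0.038 ] [-42.5  84. ]
fenceR [0.5556 0.0489 0.038 ] [42.8 84.6]
tinTL [0.4696 0.021  0.034 ] [-45.   62.8]
tinTR [0.5615 0.0244 0.034 ] [47.  59.7]
tinBR [ 0.5639 -0.035   0.034 ] [45.2  0.4]
tinBL [ 0.4711 -0.0381  0.034 ] [-47.6   3.8]
wing near [ 0.519  -0.0577  0.094 ] [ -1.2 -19.1]
wing far [ 0.5235 -0.1076  0.094 ] [ -0.3 -69.2]
housing c [ 0.5216 -0.0812  0.059 ] [ -0.3 -42.8]
```

```bash
python3 - <<'E'
from h import *
plan([.5223,-.0864,.20],[180,0,94.04],3)
E
```

```text
-0.0026 -0.0025 0.0234 | 0.09 0.14 1.06
-0.0027 -0.0024 0.0234 | 0.09 0.14 1.06
-0.0028 -0.0023 0.0234 | 0.09 0.14 1.06
```

>>> {"fn": "carry_out", "kwargs": {"increments": "0.6 -0.0026 -0.0025 0.023 0.1 0.15 1.05;0.6 -0.0027 -0.0025 0.023 0.1 0.15 1.05;0.6 -0.0028 -0.0023 0.023 0.1 0.15 1.05;0.6 0 0 0 0 0 0;0.6 0 0 0 0 0 0"}}

```text
time_s: 4.68
tool_pos: [0.5226, -0.0886, 0.2012]
tool_rot: [179.9, 0.1, 93.8]
force: [0.9, -0.1, 1.3]
grip_width: 0.0538
```

```bash
python3 - <<'E'
from h import *
p=snap('wrist','w2.png');s=snap('scene','s2.png');d=snap('side','d2.png')
st()
cv2.imwrite('pics/w2z.png',cv2.resize(p['img'][150:360,130:420],None,fx=2.7,fy=2.7,interpolation=cv2.INTER_CUBIC))
for q in (p,s,d):
  for t in ['handle','housing']:
    for m in masks_of(t,q)[:1]:
        ys,xs=np.nonzero(m['pixels']);print(t,round(m['confidence'],2),np.round(m['bbox']),round(xs.mean(),1),round(ys.mean(),1))
plan([.5223,-.0864,.20],[180,0,94.04],1)
E
```

```text
t 4.83 p [ 0.5227 -0.0885  0.2013] r [1.7985e+02 7.0000e-02 9.3790e+01] F [0.13 0.11 0.02] T [-0.06 -0.16  0.05] w 0.052 q [ 40.   10.3 -36.3 105.8   6.7  65.9   5.2]
handle 0.81 [256. 198. 295. 267.] 276.7 231.6
housing 0.81 [251. 193. 302. 240.] 276.6 213.3
handle 0.64 [294. 184. 310. 201.] 299.8 192.1
handle 0.54 [276. 219. 289. 242.] 283.3 229.6
housing 0.49 [276. 237. 291. 250.] 283.5 242.9
0.0021 0.0002 0.0006 | 0.09 0.05 -0.26
```

View pics/w2z.png

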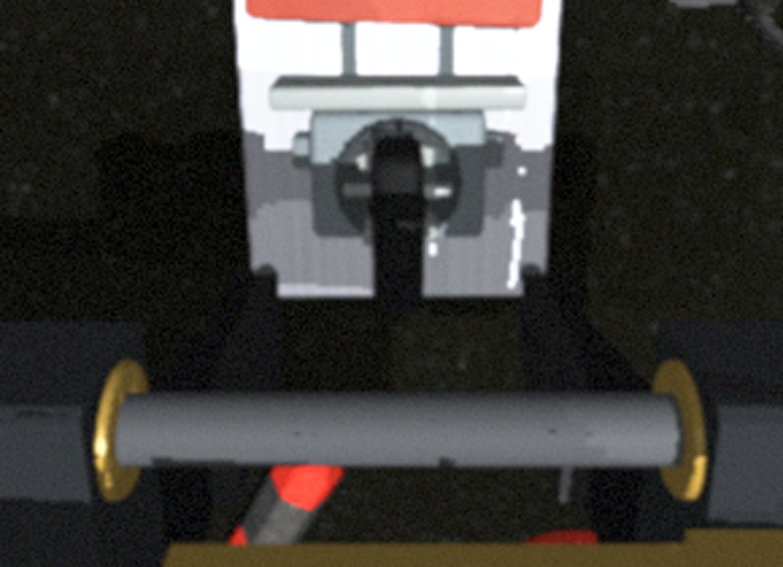

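```bash
python3 - <<'E'
from h import *
p=snap('wrist')
x=np.array([.5189,-.0385,np.radians(4.04)]);c,s=np.cos(x[2]),np.sin(x[2]);M=np.array([[c,s],[-s,c]])
tl=lambda P:np.round(M@(P[:2]-x[:2])*1000,1)
z=lambda u,v:(u/2.7+130,v/2.7+150)
for n,(u,v),h in [('jawL',(272,84),.037),('jawR',(525,88),.037),('ringL',(336,182),.05),('ringR',(462,182),.05),('ringT',(398,117),.05),('wingnear',(398,137),.094),('wingfar',(397,308),.094),('bedBL',(277,297),.012),('bedBR',(546,297),.012),('wingL',(374,290),.094),('wingR',(422,290),.094)]:
    P=onz(p,*z(u,v),h);print(n,np.round(P,4),tl(P))
for ay in(-44,-46,-48,-50):
    for nm,l in [('wnear top',(0,ay+23,.094)),('wfar top',(0,ay-23,.094)),('ringL.059 r19',(-19,ay,.059)),('ringtop r19 .059',(0,ay+19,.059)),('ringtop r21 .05',(0,ay+21,.05)),('jaw',(0,ay+30,.037))]:
        w=M.T@np.array(l[:2])/1000+x[:2];u=proj(p,[*w,l[2]]);print(ay,nm,np.round((u-[130,150])*2.7))
E
```

```text
jawL [ 0.4791 -0.0577  0.037 ] [-41.1 -16.4]
jawR [ 0.56   -0.0537  0.037 ] [ 39.9 -18. ]
ringL [ 0.5017 -0.085   0.05  ] [-20.4 -45.2]
ringR [ 0.5413 -0.0824  0.05  ] [ 19.3 -45.4]
ringT [ 0.5198 -0.0627  0.05  ] [ -0.8 -24.2]
wingnear [ 0.5195 -0.0572  0.094 ] [ -0.7 -18.7]
wingfar [ 0.5224 -0.1052  0.094 ] [ -1.3 -66.8]
bedBL [ 0.4789 -0.1455  0.012 ] [ -47.5 -103.9]
bedBR [ 0.5815 -0.1387  0.012 ] [  55.4 -104.4]
wingL [ 0.5158 -0.1003  0.094 ] [ -7.4 -61.4]
wingR [ 0.5287 -0.0994  0.094 ] [  5.5 -61.5]
-44 wnear top [401. 146.]
-44 wfar top [402. 309.]
-44 ringL.059 r19 [338. 188.]
-44 ringtop r19 .059 [401. 127.]
-44 ringtop r21 .05 [401. 113.]
-44 jaw [400.  76.]
-46 wnear top [401. 153.]
-46 wfar top [402. 315.]
-46 ringL.059 r19 [339. 194.]
-46 ringtop r19 .059 [401. 133.]
-46 ringtop r21 .05 [401. 119.]
-46 jaw [400.  82.]
-48 wnear top [401. 161.]
-48 wfar top [402. 322.]
-48 ringL.059 r19 [339. 200.]
-48 ringtop r19 .059 [401. 140.]
-48 ringtop r21 .05 [401. 126.]
-48 jaw [400.  88.]
-50 wnear top [401. 168.]
-50 wfar top [402. 328.]
-50 ringL.059 r19 [339. 206.]
-50 ringtop r19 .059 [401. 146.]
-50 ringtop r21 .05 [401. 132.]
-50 jaw [400.  95.]
```

```bash
python3 - <<'E'
from h import *
plan([.5213,-.084,.135],[180,0,94.04],5)
E
```

```text
0.0009 -0.0001 0.0131 | 0.02 0.01 -0.05
0.0009 -0.0001 0.0131 | 0.02 0.01 -0.05
0.0009 -0.0001 0.0131 | 0.02 0.01 -0.05
0.0009 -0.0001 0.0131 | 0.02 0.01 -0.05
0.0009 -0.0001 0.0131 | 0.02 0.01 -0.05
```

>>> {"fn": "carry_out", "kwargs": {"increments": "0.5 0.0045 -0.0008 0.01 0.1 0.05 -0.25;0.5 0 0 0.016 0 0 0;0.5 0 0 0.016 0 0 0;0.5 0 0 0.015 0 0 0;0.5 0 0 0 0 0 0"}}

```text
time_s: 5.8
tool_pos: [0.5197, -0.0835, 0.1378]
tool_rot: [-179.8, -0.1, 94.1]
force: [-0.4, -0.4, 1.0]
grip_width: 0.0433
```

```bash
python3 - <<'E'
from h import *
p=snap('wrist','w3.png');s=snap('scene','s3.png');d=snap('side','d3.png')
st()
a=cv2.resize(p['img'][150:360,130:420],None,fx=2.7,fy=2.7,interpolation=cv2.INTER_CUBIC)
cv2.imwrite('pics/w3z.png',a)
b=cv2.resize(d['img'][180:290,230:330],None,fx=4,fy=4,interpolation=cv2.INTER_CUBIC)
c=cv2.resize(s['img'][160:270,240:340],None,fx=4,fy=4,interpolation=cv2.INTER_CUBIC)
cv2.imwrite('pics/sd3.png',np.hstack([c,b]))
plan([.5213,-.084,.135],[180,0,94.04],1)
E
```

```text
t 5.95 p [ 0.5212 -0.0836  0.1399] r [179.98  -0.    94.06] F [-0.67  0.21  1.18] T [-0.04 -0.21  0.02] w 0.0436 q [ 38.5  14.3 -35.9 109.4   9.7  59.2   2.6]
-0.0004 0.0001 0.0049 | 0.02 -0.00 0.02
```

View pics/w3z.png

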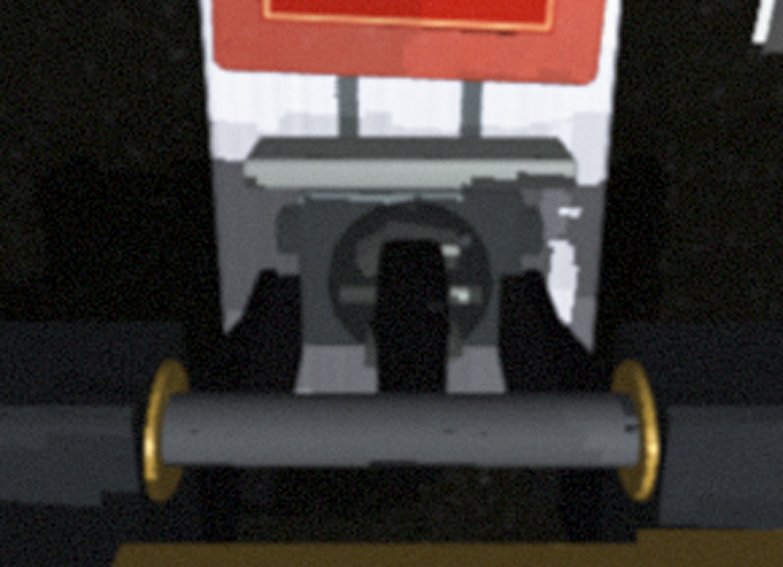

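View pics/sd3.png

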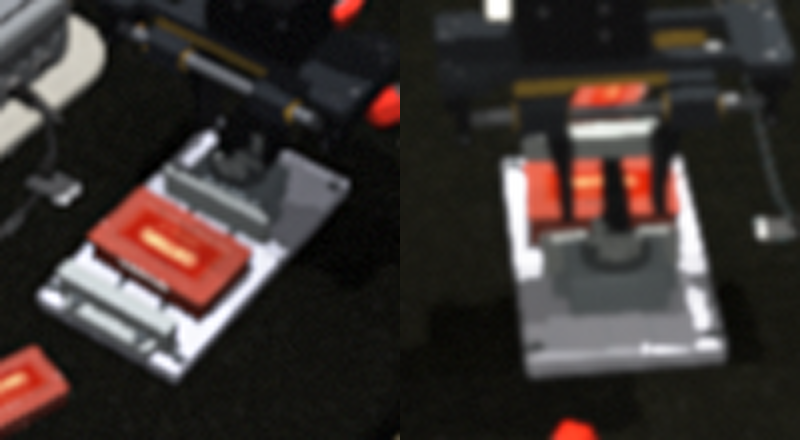

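The wrist view shows the wing centred at about u=412 (zoomed), against a finger mid-line of about 401. I'll shift about 2 mm to +x, then descend 5 mm and close.

>>> {"fn": "carry_out", "kwargs": {"increments": "0.5 -0.0004 0.002 0.002 0 0 0;0.5 0 0 0.003 0 0 0;0.5 0 0 0.0005 0 0 0;0.5 0 0 0 0 0 0"}}

```text
time_s: 6.45
tool_pos: [0.5245, -0.0842, 0.1356]
tool_rot: [179.8, 0.1, 94.0]
force: [0.5, -0.0, 0.4]
grip_width: 0.0435
```

```bash
python3 - <<'E'
from h import *
p=snap('wrist')
st()
a=cv2.resize(p['img'][150:360,130:420],None,fx=2.7,fy=2.7,interpolation=cv2.INTER_CUBIC)
cv2.imwrite('pics/w4z.png',a)
plan([.5230,-.084,.135],[180,0,94.04],1)
E
```

```text
t 6.5 p [ 0.5245 -0.0841  0.1357] r [1.7982e+02 7.0000e-02 9.4050e+01] F [-0.43  0.25  0.45] T [ 0.02 -0.13  0.01] w 0.0438 q [ 38.3  15.  -35.8 109.3  10.2  58.7   2.2]
0.0003 -0.0015 0.0006 | 0.18 0.07 0.01
```

View pics/w4z.png

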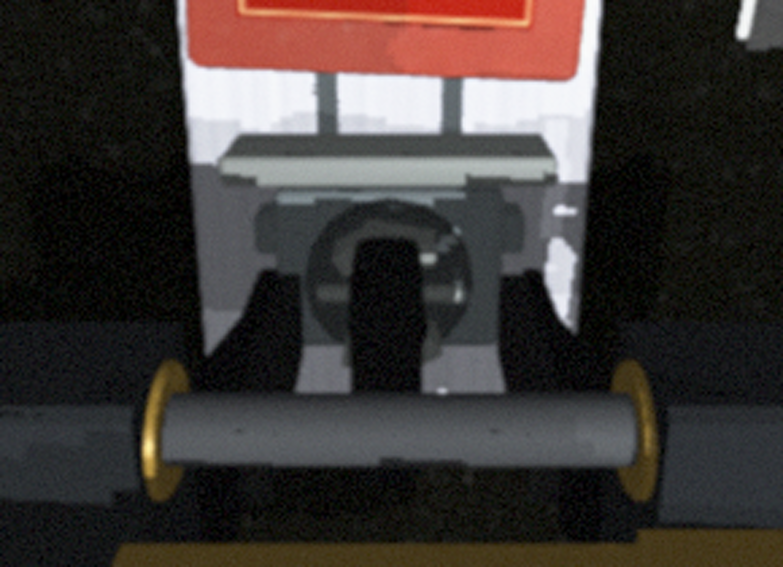

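>>> {"fn": "carry_out", "kwargs": {"increments": "0.5 0.0003 -0.0025 0.0005 0.15 0 0;0.5 0 0 0 0 0 0;0.5 0 0 0 0 0 0"}}

```text
time_s: 6.88
tool_pos: [0.5217, -0.084, 0.1352]
tool_rot: [180.0, 0.1, 94.0]
force: [-0.3, -0.5, 0.7]
grip_width: 0.0438
```

```bash
python3 - <<'E'
from h import *
p=snap('wrist')
st()
a=cv2.resize(p['img'][210:310,200:360],None,fx=5,fy=5,interpolation=cv2.INTER_CUBIC)
cv2.imwrite('pics/w5z.png',a)
E
```

```text
t 6.92 p [ 0.5217 -0.084   0.1352] r [1.7998e+02 8.0000e-02 9.4050e+01] F [-0.33 -0.64 -0.23] T [ 0.01 -0.03 -0.  ] w 0.0434 q [ 38.4  14.8 -35.8 109.6  10.1  58.7   2.3]
```

View pics/w5z.png

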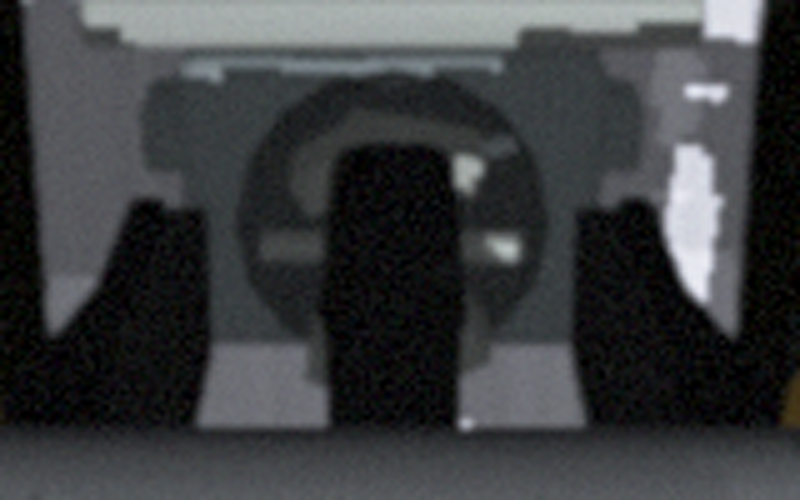

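The wing is centred at 393 and the fingers' mid-line is at 391 (zoomed px). Closing now.

>>> {"fn": "carry_out", "kwargs": {"increments": "0.3 0 0 0 0 0 0;0.2 0 0 0 0 0 0;0 0 0 0 0 0 0;0 0 0 0 0 0 0;0 0 0 0 0 0 0;0 0 0 0 0 0 0", "force": 25}}

```text
time_s: 7.68
tool_pos: [0.5219, -0.084, 0.1352]
tool_rot: [180.0, 0.1, 94.0]
force: [0.2, 0.9, -1.0]
grip_width: 0.0161
```

```bash
python3 - <<'E'
from h import *
st()
E
```

```text
t 7.67 p [ 0.5219 -0.084   0.1352] r [1.7996e+02 8.0000e-02 9.4050e+01] F [ 0.17  0.94 -0.96] T [-0.06 -0.11  0.01] w 0.0161 q [ 38.4  14.8 -35.8 109.6  10.1  58.7   2.3]
```

>>> {"fn": "carry_out", "kwargs": {"increments": "0 0 0 0 0 0 0;0 0 0 -0.002 0 0 0;0 0 0 -0.002 0 0 0;0 0 0 -0.002 0 0 0;0 0 0 0 0 0 0;0 0 0 0 0 0 0"}}

```text
time_s: 8.43
tool_pos: [0.5218, -0.0841, 0.1394]
tool_rot: [179.9, 0.0, 94.0]
force: [2.5, -1.1, -8.5]
grip_width: 0.0161
```

```bash
python3 - <<'E'
from h import *
st()
E
```

```text
t 8.43 p [ 0.5218 -0.0841  0.1394] r [1.7993e+02 1.0000e-02 9.4040e+01] F [ 2.53 -1.07 -8.46] T [-0.1  -0.9  -0.03] w 0.0161 q [ 38.5  14.4 -35.9 109.4   9.8  59.1   2.5]
```

>>> {"fn": "carry_out", "kwargs": {"increments": "0 0 0 -0.003 0 0 0;0 0 0 -0.002 0 0 0;0 0 0 -0.0015 0 0 0;0 0 0 0 0 0 0;0 0 0 0 0 0 0"}}

```text
time_s: 9.05
tool_pos: [0.5217, -0.0841, 0.1458]
tool_rot: [179.9, -0.0, 94.0]
force: [4.0, -0.7, -9.6]
grip_width: 0.0163
```

```bash
python3 - <<'E'
from h import *
st()
E
```

```text
t 9.05 p [ 0.5217 -0.0841  0.1458] r [ 1.7992e+02 -1.0000e-02  9.4050e+01] F [ 4.04 -0.66 -9.59] T [-0.14 -1.02 -0.01] w 0.0163 q [ 38.7  13.9 -36.  109.1   9.4  59.8   2.9]
```

>>> {"fn": "carry_out", "kwargs": {"increments": "0 0 0 -0.0005 0 0 0;0 0 0 0 0 0 -4;0 0 0 0 0 0 -4;0 0 0 0 0 0 -4;0 0 0 0 0 0 -4;0 0 0 0 0 0 0;0 0 0 0 0 0 0"}}

```text
time_s: 9.93
tool_pos: [0.5211, -0.0843, 0.1459]
tool_rot: [180.0, -0.0, 110.4]
force: [3.3, -0.8, -10.2]
grip_width: 0.016
```

```bash
python3 - <<'E'
from h import *
st()
E
```

```text
t 9.93 p [ 0.5211 -0.0843  0.1459] r [ 1.7998e+02 -4.0000e-02  1.1036e+02] F [  3.29  -0.78 -10.21] T [-0.02 -0.98 -0.02] w 0.016 q [ 40.7  14.3 -38.2 109.   10.1  60.   18.7]
```

>>> {"fn": "carry_out", "kwargs": {"increments": "0 0 0 -0.0002 0 0 -4;0 0 0 -0.0001 0 0 -4;0 0 0 -0.0001 0 0 -4;0 0 0 -0.0001 0 0 -4;0 0 0 -0.0001 0 0 -4;0 0 0 -0.0001 0 0 -4;0 0 0 -0.0001 0 0 -2;0 0 0 0 0 0 0"}}

```text
time_s: 10.92
tool_pos: [0.5203, -0.0848, 0.1464]
tool_rot: [-179.9, -0.1, 136.7]
force: [3.3, 0.3, -9.1]
grip_width: 0.016
```

```bash
python3 - <<'E'
from h import *
st()
E
```

```text
t 10.93 p [ 0.5203 -0.0848  0.1464] r [-1.7992e+02 -8.0000e-02  1.3668e+02] F [ 3.34  0.28 -9.14] T [-0.05 -0.99 -0.05] w 0.016 q [ 43.9  15.  -41.9 108.9  11.4  60.4  44. ]
```

>>> {"fn": "carry_out", "kwargs": {"increments": "0 -0.0003 0.001 0.0008 0 0 0;0 0 0 0.0008 0 0 0;0 0 0 0.0005 0 0 0;0 0 0 0 0 0 0;0 0 0 0 0 0 0"}}

```text
time_s: 11.55
tool_pos: [0.5205, -0.0848, 0.1441]
tool_rot: [-179.8, -0.1, 136.6]
force: [2.3, -0.7, -9.0]
grip_width: 0.0159
```

```bash
python3 - <<'E'
from h import *
st()
E
```

```text
t 11.55 p [ 0.5205 -0.0848  0.1441] r [-1.7981e+02 -1.2000e-01  1.3656e+02] F [ 2.31 -0.72 -9.05] T [-0.15 -0.83 -0.02] w 0.0159 q [ 43.7  15.2 -41.8 109.   11.7  60.3  43.6]
```

>>> {"fn": "carry_out", "kwargs": {"increments": "0 0 0 0.0006 0 0 0;0 0 0 0.0006 0 0 0;0 0 0 0 0 0 0;0 0 0 0 0 0 0"}}

```text
time_s: 12.05
tool_pos: [0.5205, -0.0848, 0.1431]
tool_rot: [-179.8, -0.1, 136.5]
force: [2.2, -0.7, -7.7]
grip_width: 0.0161
```

```bash
python3 - <<'E'
from h import *
for i in range(1): st()
p=snap('wrist','w6.png')
cv2.imwrite('pics/w6z.png',cv2.resize(p['img'][180:310,180:380],None,fx=4,fy=4,interpolation=cv2.INTER_CUBIC))
E
```

```text
t 12.05 p [ 0.5205 -0.0848  0.1431] r [-1.7980e+02 -1.2000e-01  1.3655e+02] F [ 2.2  -0.68 -7.66] T [-0.15 -0.79 -0.07] w 0.0161 q [ 43.7  15.3 -41.7 109.   11.8  60.2  43.6]
```

View pics/w6z.png

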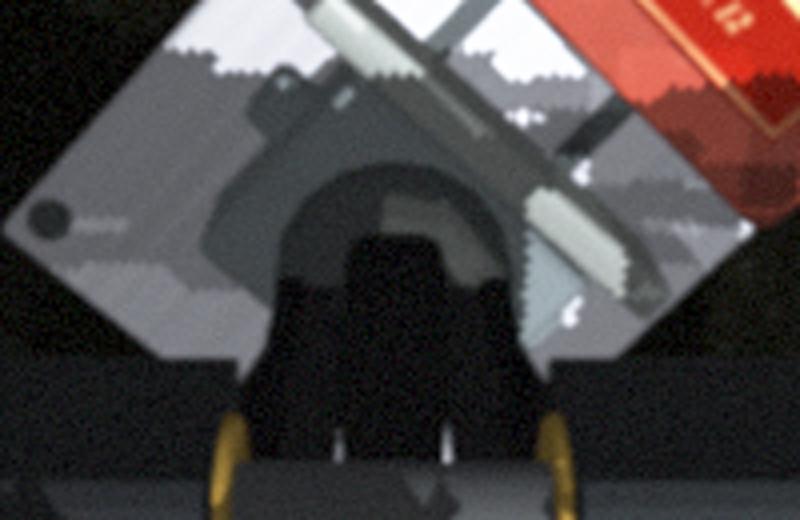

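>>> {"fn": "carry_out", "kwargs": {"increments": "0 0 0 -0.0015 0 0 0;0 0 0 -0.0015 0 0 0;0 0 0 -0.0008 0 0 0;0 0 0 0 0 0 0;0 0 0 -0.0001 0 0 -4;0 0 0 -0.0001 0 0 -4;0 0 0 -0.0001 0 0 -4;0 0 0 -0.0001 0 0 -4;0 0 0 -0.0001 0 0 -2.5;0 0 0 0 0 0 0"}}

```text
time_s: 13.35
tool_pos: [0.5201, -0.0854, 0.1468]
tool_rot: [-179.8, -0.2, 155.6]
force: [3.0, -0.5, -10.8]
grip_width: 0.0159
```

```bash
python3 - <<'E'
from h import *
st()
E
```

```text
t 13.35 p [ 0.5201 -0.0854  0.1468] r [-179.82   -0.2   155.57] F [  3.05  -0.48 -10.78] T [-0.07 -0.88 -0.03] w 0.0159 q [ 46.3  15.6 -44.6 108.8  12.6  60.8  62. ]
```

>>> {"fn": "carry_out", "kwargs": {"increments": "0 0 0 0.001 0 0 0;0 0 0 0.001 0 0 0;0 0 0 0.0006 0 0 0;0 0 0 0 0 0 0;0 0 0 0 0 0 0"}}

```text
time_s: 13.98
tool_pos: [0.5201, -0.0854, 0.1451]
tool_rot: [-179.8, -0.2, 155.5]
force: [2.8, -2.3, -7.7]
grip_width: 0.0156
```

```bash
python3 - <<'E'
from h import *
st()
E
```

```text
t 13.97 p [ 0.5201 -0.0854  0.1451] r [-179.77   -0.2   155.48] F [ 2.76 -2.3  -7.72] T [-0.02 -0.58 -0.08] w 0.0156 q [ 46.1  15.8 -44.6 108.8  12.8  60.7  61.7]
```

>>> {"fn": "carry_out", "kwargs": {"increments": "0 0 0 0.0006 0 0 0;0 0 0 0 0 0 0;0 0 0 0 0 0 0"}}

```text
time_s: 14.35
tool_pos: [0.5202, -0.0854, 0.1449]
tool_rot: [-179.8, -0.2, 155.5]
force: [0.7, -0.7, -4.9]
grip_width: 0.016
```

```bash
python3 - <<'E'
from h import *
st()
E
```

```text
t 14.35 p [ 0.5202 -0.0854  0.1449] r [-179.75   -0.2   155.48] F [ 0.73 -0.72 -4.89] T [-0.03 -0.42 -0.04] w 0.016 q [ 46.1  15.8 -44.5 108.8  12.8  60.7  61.7]
```

>>> {"fn": "carry_out", "kwargs": {"increments": "0 0 0 0 0 0 -2.5;0 0 0 0 0 0 -2.5;0 0 0 0 0 0 -2.5;0 0 0 0 0 0 0"}}

```text
time_s: 14.85
tool_pos: [0.5201, -0.0857, 0.1448]
tool_rot: [-179.8, -0.2, 163.1]
force: [1.4, -0.4, -4.9]
grip_width: 0.016
```

```bash
python3 - <<'E'
from h import *
st()
E
```

```text
t 14.85 p [ 0.5201 -0.0857  0.1448] r [-179.77   -0.23  163.14] F [ 1.38 -0.42 -4.87] T [ 0.03 -0.38 -0.02] w 0.016 q [ 47.1  16.1 -45.7 108.8  13.3  60.8  69. ]
```

>>> {"fn": "carry_out", "kwargs": {"increments": "0 0 0 0.0003 0 0 -1.5;0 0 0 0 0 0 -1;0 0 0 0 0 0 0"}}

```text
time_s: 15.22
tool_pos: [0.52, -0.0857, 0.1446]
tool_rot: [-179.8, -0.2, 165.7]
force: [0.7, -0.2, -3.8]
grip_width: 0.0159
```

>>> {"fn": "carry_out", "kwargs": {"increments": "0 0 0 0.0002 0 0 -1.5;0 0 0 0 0 0 0"}}

```text
time_s: 15.48
tool_pos: [0.52, -0.0858, 0.1442]
tool_rot: [-179.8, -0.3, 167.3]
force: [1.4, -0.6, -6.5]
grip_width: 0.0162
```

>>> {"fn": "carry_out", "kwargs": {"increments": "0 0 0 0.0001 0 0 -1.5;0 0 0 0 0 0 0"}}

```text
time_s: 15.72
tool_pos: [0.52, -0.0859, 0.1438]
tool_rot: [-179.8, -0.3, 168.9]
force: [1.2, -0.5, -5.8]
grip_width: 0.0163
```

>>> {"fn": "carry_out", "kwargs": {"increments": "0 0 0 0.0006 0 0 0;0 0 0 0 0 0 0"}}

```text
time_s: 15.98
tool_pos: [0.5199, -0.0858, 0.143]
tool_rot: [-179.8, -0.3, 169.0]
force: [2.4, -1.0, -10.5]
grip_width: 0.0158
```

```bash
python3 - <<'E'
from h import *
st()
E
```

```text
t 15.97 p [ 0.5199 -0.0858  0.143 ] r [-179.79   -0.27  168.96] F [  2.43  -1.04 -10.45] T [-0.17 -0.69  0.03] w 0.0158 q [ 47.8  16.5 -46.6 108.9  13.9  60.6  74.5]
```

>>> {"fn": "carry_out", "kwargs": {"increments": "0 0 0 0.0006 0 0 0;0 0 0 0 0 0 0;0 0 0 0 0 0 0"}}

```text
time_s: 16.35
tool_pos: [0.5199, -0.0859, 0.1425]
tool_rot: [-179.8, -0.3, 169.0]
force: [1.8, -0.7, -5.7]
grip_width: 0.016
```

>>> {"fn": "carry_out", "kwargs": {"increments": "0 0 0 0.0004 0 0 0;0 0 0 0 0 0 0"}}

```text
time_s: 16.6
tool_pos: [0.5199, -0.0859, 0.1424]
tool_rot: [-179.8, -0.3, 169.0]
force: [1.2, -1.0, -4.8]
grip_width: 0.016
```

>>> {"fn": "carry_out", "kwargs": {"increments": "0 0 0 0.0003 0 0 0;0 0 0 0 0 0 0"}}

```text
time_s: 16.85
tool_pos: [0.5199, -0.0859, 0.1424]
tool_rot: [-179.7, -0.3, 169.0]
force: [0.1, 0.1, -4.0]
grip_width: 0.0161
```

```bash
python3 - <<'E'
from h import *
st()
E
```

```text
t 16.85 p [ 0.5199 -0.0859  0.1424] r [-179.74   -0.27  168.96] F [ 0.06  0.07 -4.  ] T [-0.11 -0.32  0.02] w 0.0161 q [ 47.8  16.5 -46.6 108.9  14.   60.6  74.4]
```

>>> {"fn": "carry_out", "kwargs": {"increments": "0 0 0 0.0004 0 0 0;0 0 0 0.0003 0 0 0;0 0 0 0 0 0 0;0.4 0 0 0 0 0 0;0.4 0 0 0 0 0 0;0.4 0 0 0 0 0 0;0.4 0 0 0 0 0 0"}}

```text
time_s: 17.73
tool_pos: [0.521, -0.0852, 0.1431]
tool_rot: [-179.8, -0.2, 169.0]
force: [-0.1, -0.1, -0.3]
grip_width: 0.0346
```

```bash
python3 - <<'E'
from h import *
st()
p=snap('wrist','w7.png')
cv2.imwrite('pics/w7z.png',cv2.resize(p['img'][180:310,180:380],None,fx=4,fy=4,interpolation=cv2.INTER_CUBIC))
E
```

```text
t 17.73 p [ 0.521  -0.0852  0.1431] r [-1.7977e+02 -1.6000e-01  1.6899e+02] F [-0.08 -0.05 -0.34] T [ 0.07 -0.16 -0.02] w 0.0346 q [ 47.7  16.5 -46.6 108.8  13.9  60.6  74.3]
```

View pics/w7z.png

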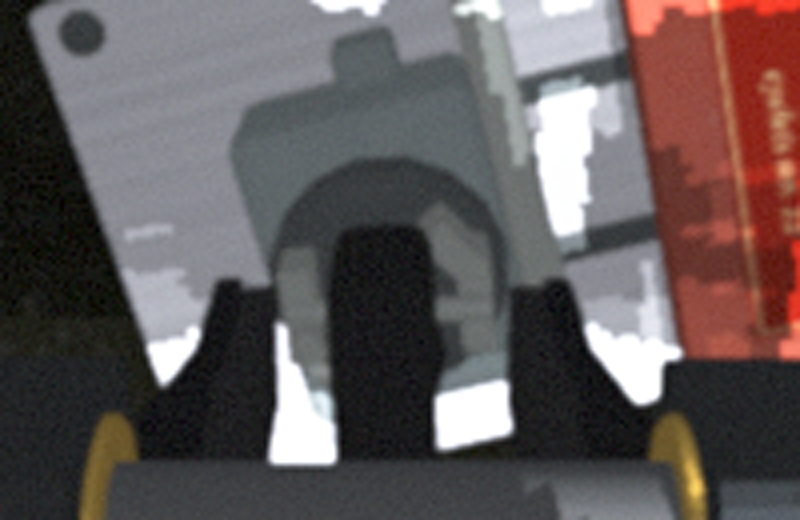

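The wing stayed put after release. I'll rise straight up and check the parked plunger.

>>> {"fn": "carry_out", "kwargs": {"increments": "0.5 0 0 0 0 0 0;0.5 0 0 -0.015 0 0 0;0.5 0 0 -0.03 0 0 0;0.5 0 0 -0.03 0 0 5;0.5 0 0 -0.02 0 0 10;0.5 0 0 0 0 0 10;0.5 0 0 0 0 0 10;0.5 0 0 0 0 0 10;0.5 0 0 0 0 0 10;0.5 0 0 0 0 0 10;0.5 0 0 0 0 0 10;0.5 0 0 0 0 0 0"}}

```text
time_s: 19.27
tool_pos: [0.5237, -0.083, 0.2533]
tool_rot: [179.6, 0.4, 91.8]
force: [0.3, 0.2, 0.5]
grip_width: 0.0435
```

```bash
python3 - <<'E'
from h import *
p=snap('wrist','w8.png');s=snap('scene');d=snap('side','d8.png')
st()
cv2.imwrite('pics/w8z.png',cv2.resize(p['img'][90:300,150:400],None,fx=2.8,fy=2.8,interpolation=cv2.INTER_CUBIC))
b=cv2.resize(d['img'][180:290,230:330],None,fx=4,fy=4,interpolation=cv2.INTER_CUBIC)
b0=cv2.resize(cv2.imread('pics/side0.png')[180:290,230:330],None,fx=4,fy=4,interpolation=cv2.INTER_CUBIC)
cv2.imwrite('pics/sd8.png',np.hstack([b0,b]))
E
```

```text
t 19.43 p [ 0.5236 -0.0831  0.2528] r [179.59   0.37  91.84] F [ 0.48  0.73 -0.24] T [-0.01 -0.11 -0.03] w 0.0439 q [ 44.1   7.8 -41.  102.4   5.7  71.4   3.5]
```

View pics/w8z.png

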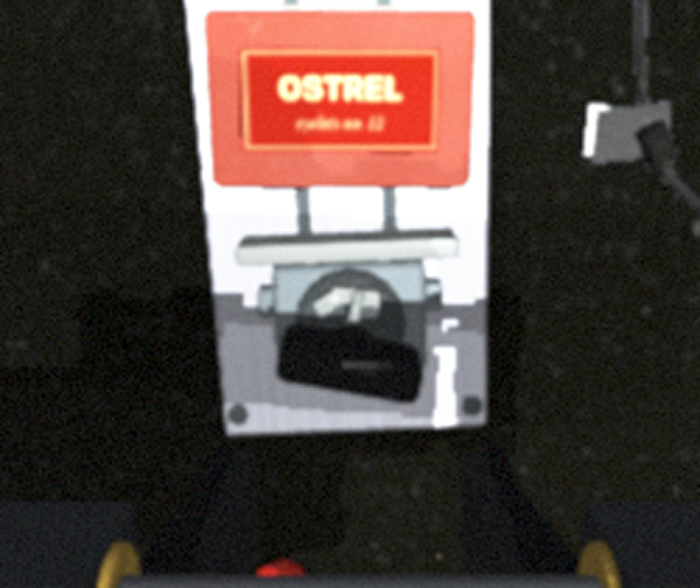

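View pics/sd8.png

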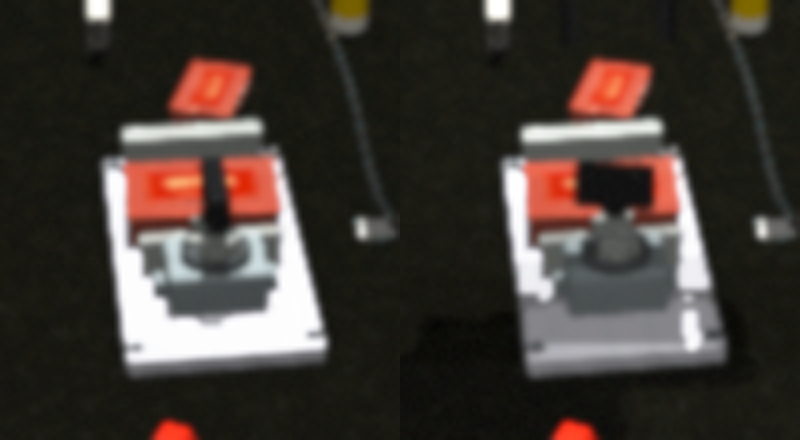

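```bash
python3 - <<'E'
from h import *
d=snap('side')
a=np.array([.5213,-.085]);th=np.radians(4.04+74.9);wd=np.array([-np.sin(th),np.cos(th)])
for lift in (0,.007):
    for s in(-.023,.023):
        for z in (.068,.094):
            u=proj(d,[*(a+wd*s),z+lift]);print(lift,s,z,np.round((u-[230,180])*4,0))
x=np.array([.5189,-.0385]);c,s=np.cos(np.radians(4.04)),np.sin(np.radians(4.04));M=np.array([[c,s],[-s,c]])
p=snap('wrist')
zz=lambda u,v:(u/2.8+150,v/2.8+90)
for n,(u,v),h in [('jawL',(237,240),.037),('jawR',(458,235),.037),('bedBL',(228,434),.012),('bedBR',(486,422),.012),('tinBL',(215,184),.034),('tinBR',(470,184),.034)]:
    P=onz(p,*zz(u,v),h);print(n,np.round(P,4),np.round(M@(P[:2]-x)*1000,1))
E
```

```text
0 -0.023 0.068 [252. 213.]
0 -0.023 0.094 [253. 175.]
0 0.023 0.068 [173. 207.]
0 0.023 0.094 [172. 169.]
0.007 -0.023 0.068 [252. 203.]
0.007 -0.023 0.094 [253. 165.]
0.007 0.023 0.068 [173. 197.]
0.007 0.023 0.094 [172. 159.]
jawL [ 0.4789 -0.0569  0.037 ] [-41.2 -15.6]
jawR [ 0.5603 -0.0526  0.037 ] [ 40.3 -17. ]
bedBL [ 0.4706 -0.1461  0.012 ] [ -55.7 -103.9]
bedBR [ 0.5812 -0.1373  0.012 ] [  55.2 -102.9]
tinBL [ 0.4708 -0.0371  0.034 ] [-47.9   4.8]
tinBR [ 0.5638 -0.0343  0.034 ] [45.1  1. ]
```

```bash
python3 - <<'E'
from h import *
d=snap('side');d['img']
im0=cv2.imread('pics/side0.png');im1=cv2.imread('pics/d8.png')
o=[np.hstack([cv2.resize(i[212:250,262:306],None,fx=9,fy=9,interpolation=cv2.INTER_NEAREST) for i in (im0,im1)])]
cv2.imwrite('pics/cmp.png',o[0])
a=np.array([.5213,-.085])
for th,lift in ((4.04,0),(78.9,0),(78.9,.007)):
    t=np.radians(th);wd=np.array([-np.sin(t),np.cos(t)]);n=np.array([np.cos(t),np.sin(t)])
    for z in(.068,.094):
        print(th,lift,z,[np.round((proj(d,[*(a+wd*s1*.023+n*s2*.007),z+lift])-[262,212])*9).astype(int).tolist() for s1 in(-1,1) for s2 in(-1,1)])
E
```

```text
4.04 0 0.068 [[172, 238], [228, 234], [154, 137], [208, 133]]
4.04 0 0.094 [[171, 152], [228, 148], [152, 52], [207, 48]]
78.9 0 0.068 [[276, 208], [284, 177], [96, 193], [106, 162]]
78.9 0 0.094 [[276, 122], [284, 91], [94, 107], [104, 77]]
78.9 0.007 0.068 [[276, 185], [284, 154], [96, 170], [105, 140]]
78.9 0.007 0.094 [[276, 98], [284, 68], [94, 84], [103, 54]]
```

View pics/cmp.png

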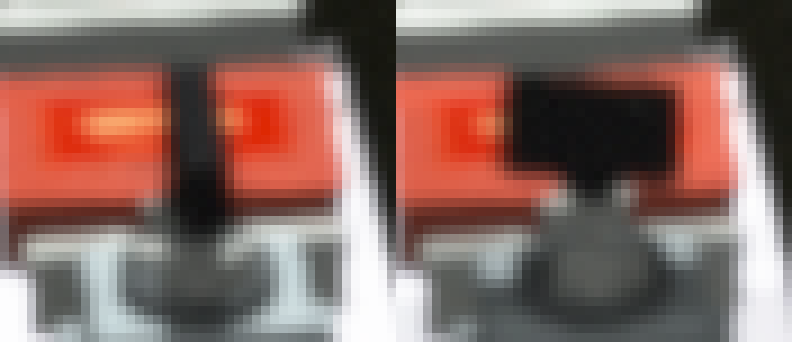

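```bash
python3 - <<'E'
from h import *
T=(R.from_euler('xyz',[180,0,94.04],degrees=True)*R.from_euler('y',28,degrees=True))
e=T.as_euler('xyz',degrees=True);print(e)
plan([.5266,-.1592,.18],e,5)
print(T.inv().apply([0,0,-.0957]))
E
```

```text
[180.   -28.    94.04]
-0.0151 0.0001 0.0146 | 0.18 5.67 -0.43
-0.0165 0.0000 0.0130 | 0.18 5.67 -0.43
-0.0177 -0.0001 0.0113 | 0.18 5.67 -0.43
-0.0187 -0.0002 0.0095 | 0.18 5.67 -0.43
-0.0196 -0.0003 0.0076 | 0.18 5.67 -0.43
[-4.49284286e-02 -1.59372515e-17  8.44980846e-02]
```

>>> {"fn": "carry_out", "kwargs": {"increments": "0.3 -0.015 0 0.0145 0.2 5.7 -0.45;0.3 -0.0165 0 0.013 0.2 5.7 -0.45;0.3 -0.0175 0 0.0115 0.2 5.7 -0.45;0.3 -0.0185 0 0.0095 0.2 5.7 -0.45;0.3 -0.0195 0 0.0075 0.2 5.7 -0.45;0.3 0 0 0 0 0 0;0.3 0 0 0 0 0 0"}}

```text
time_s: 20.45
tool_pos: [0.5291, -0.1587, 0.1791]
tool_rot: [179.6, -28.9, 94.9]
force: [-0.1, 1.0, -0.9]
grip_width: 0.026
```

```bash
python3 - <<'E'
from h import *
st()
plan([.5266,-.1592,.0843],[180,-28,94.04],6)
E
```

```text
t 20.45 p [ 0.5291 -0.1587  0.1791] r [179.63 -28.9   94.91] F [-0.14  1.04 -0.87] T [-0.59 -0.1  -0.03] w 0.026 q [ 56.8  25.7 -37.4  96.4 -11.2  75.6  29.3]
-0.0077 -0.0005 0.0138 | -0.01 -0.15 0.13
-0.0076 -0.0005 0.0138 | -0.01 -0.15 0.13
-0.0076 -0.0005 0.0138 | -0.01 -0.15 0.13
-0.0076 -0.0005 0.0139 | -0.01 -0.15 0.13
-0.0075 -0.0005 0.0139 | -0.01 -0.15 0.13
-0.0075 -0.0004 0.0139 | -0.01 -0.15 0.13
```

>>> {"fn": "carry_out", "kwargs": {"increments": "0.3 -0.0075 -0.0005 0.014 0 -0.15 0.15;0.3 -0.0075 -0.0005 0.014 0 -0.15 0.15;0.3 -0.0075 -0.0005 0.014 0 -0.15 0.15;0.3 -0.0075 -0.0005 0.014 0 -0.15 0.15;0.3 -0.0075 -0.0005 0.012 0 -0.15 0.15;0.3 0 0 0 0 0 0;0.3 0 0 0 0 0 0"}}

```text
time_s: 21.32
tool_pos: [0.5273, -0.1553, 0.0978]
tool_rot: [180.0, -27.9, 94.5]
force: [-0.3, -0.2, 0.8]
grip_width: 0.0259
```

```bash
python3 - <<'E'
from h import *
p=snap('wrist','w9.png');d=snap('side')
st()
plan([.5266,-.1592,.0843],[180,-28,94.04],1)
cv2.imwrite('pics/d9z.png',cv2.resize(d['img'][170:340,200:370],None,fx=3.5,fy=3.5,interpolation=cv2.INTER_CUBIC))
E
```

```text
t 21.43 p [ 0.5273 -0.1554  0.098 ] r [179.94 -27.85  94.46] F [ 0.05 -1.37 -0.26] T [-0.56 -0.13  0.02] w 0.0261 q [ 54.9  30.6 -35.8 100.1  -8.3  67.   29.7]
-0.0097 -0.0010 0.0104 | -0.14 0.15 0.37
```

View pics/w9.png

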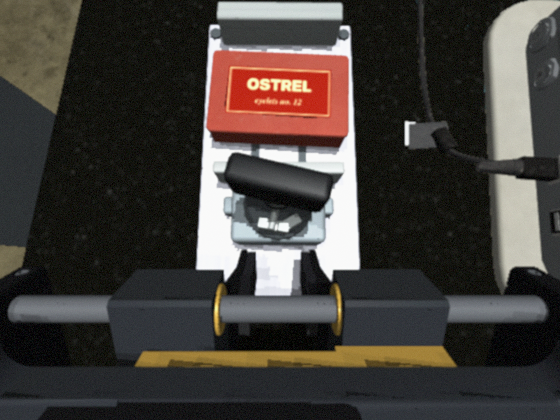

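View pics/d9z.png

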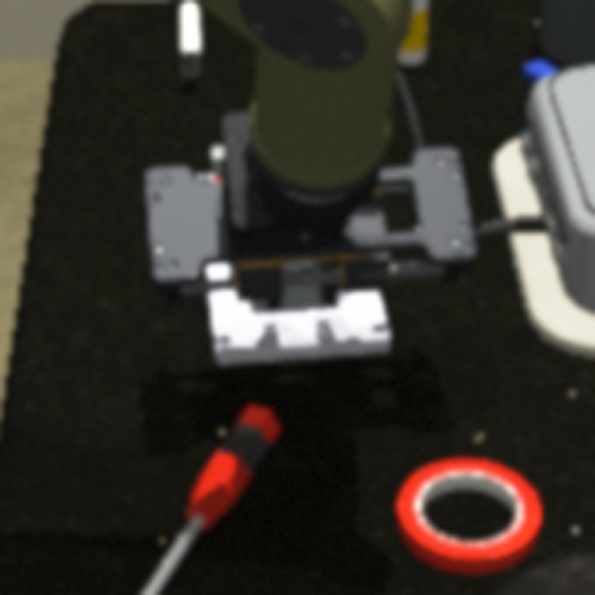

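The wrist view shows the fingers (u 240–325, v≈255) just behind the block's back edge (v≈245), with the wing parked across the stop and the bystanders untouched. I'll descend the rest of the way.

>>> {"fn": "carry_out", "kwargs": {"increments": "0.3 -0.006 -0.001 0.004 0 0.1 0.3;0.3 -0.002 0 0.003 0 0 0;0.3 -0.0015 0 0.003 0 0 0;0.3 0 0 0 0 0 0"}}

```text
time_s: 21.92
tool_pos: [0.527, -0.1601, 0.0845]
tool_rot: [-180.0, -27.9, 94.1]
force: [-0.5, 0.9, 0.7]
grip_width: 0.0263
```

```bash
python3 - <<'E'
from h import *
st()
plan([.5266,-.1592,.0850],[180,-28,94.04],1)
E
```

```text
t 21.93 p [ 0.527  -0.1601  0.0845] r [-179.97  -27.89   94.1 ] F [-0.46  0.9   0.7 ] T [-0.54 -0.11 -0.05] w 0.0263 q [ 54.9  31.8 -35.2 100.3  -7.8  65.9  30. ]
0.0011 -0.0003 0.0000 | -0.06 0.11 0.05
```

>>> {"fn": "carry_out", "kwargs": {"increments": "0.3 0.0035 0 0.0019 0 0 0;0.3 0.0035 0 0.0019 0 0 0;0.3 0.0027 0 0.0014 0 0 0;0.3 0.0027 0 0.0014 0 0 0;0.3 0.0027 0 0.0014 0 0 0;0.3 0.0027 0 0.0014 0 0 0;0.3 0 0 0 0 0 0"}}

```text
time_s: 22.8
tool_pos: [0.5257, -0.1404, 0.0848]
tool_rot: [180.0, -27.7, 94.1]
force: [-0.3, -1.4, -0.9]
grip_width: 0.0262
```

```bash
python3 - <<'E'
from h import *
p=snap('wrist','w10.png')
st()
E
```

```text
t 22.85 p [ 0.5257 -0.1404  0.0848] r [179.97 -27.7   94.06] F [-0.4  -1.42 -0.53] T [-0.74 -0.14  0.02] w 0.0262 q [ 54.1  30.7 -35.9 101.9  -8.4  64.6  28.8]
```

View pics/w10.png

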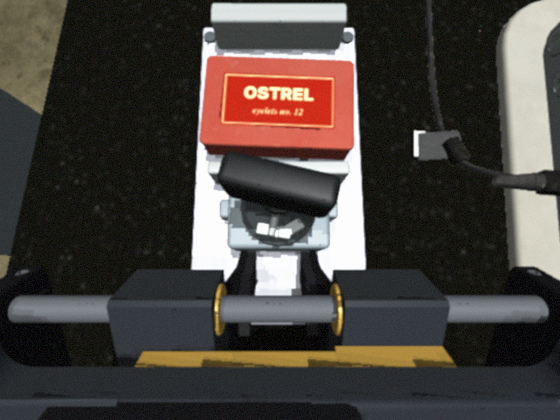

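>>> {"fn": "carry_out", "kwargs": {"increments": "0.3 0.0027 0 0.0014 0 0 0;0.3 0.0027 0 0.0014 0 0 0;0.3 0.0027 0 0.0014 0 0 0;0.3 0.0027 0 0.0014 0 0 0;0.3 0.0027 0 0.0014 0 0 0;0.3 0.0027 0 0.0014 0 0 0;0.3 0 0 0 0 0 0"}}

```text
time_s: 23.72
tool_pos: [0.5244, -0.1224, 0.0848]
tool_rot: [180.0, -27.6, 94.0]
force: [0.7, -1.3, -0.3]
grip_width: 0.0264
```

```bash
python3 - <<'E'
from h import *
p=snap('wrist','w11.png')
st()
E
```

```text
t 23.77 p [ 0.5244 -0.1224  0.0848] r [179.95 -27.6   94.01] F [-0.15 -2.23  0.51] T [-0.93 -0.1  -0.05] w 0.026 q [ 53.4  29.9 -36.6 103.3  -9.   63.4  27.8]
```

View pics/w11.png

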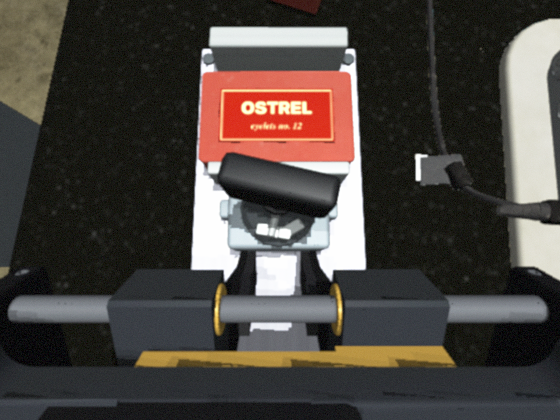

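>>> {"fn": "carry_out", "kwargs": {"increments": "0.3 0.0018 0 0.0009 0 0 0;0.3 0.0018 0 0.0009 0 0 0;0.3 0.0018 0 0.0009 0 0 0;0.3 0.0018 0 0.0009 0 0 0;0.3 0 0 0 0 0 0"}}

```text
time_s: 24.4
tool_pos: [0.5238, -0.1143, 0.0849]
tool_rot: [179.9, -27.6, 94.0]
force: [0.0, -2.5, -0.4]
grip_width: 0.0259
```

```bash
python3 - <<'E'
from h import *
p=snap('wrist','w12.png')
cv2.imwrite('pics/w12z.png',cv2.resize(p['img'][15:215,180:380],None,fx=3,fy=3,interpolation=cv2.INTER_CUBIC))
st()
E
```

```text
t 24.45 p [ 0.5238 -0.1144  0.0848] r [179.95 -27.57  93.98] F [ 0.51 -1.83 -0.02] T [-1.02 -0.14  0.06] w 0.0259 q [ 53.   29.5 -36.8 103.9  -9.2  62.9  27.3]
```

View pics/w12z.png

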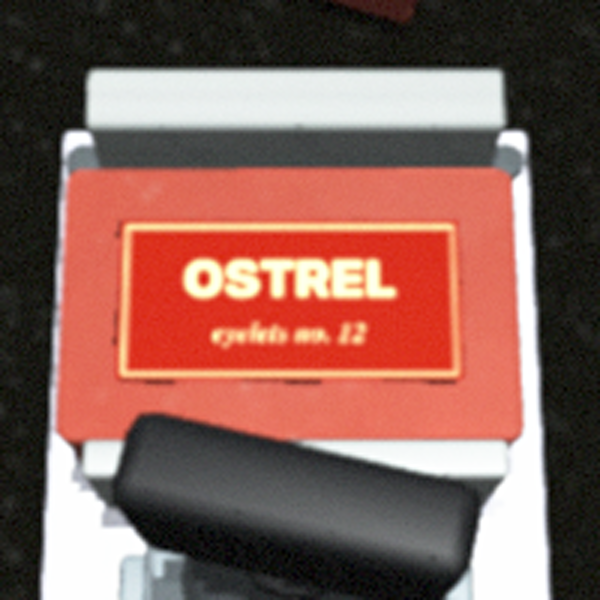

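```bash
python3 - <<'E'
from h import *
p=snap('wrist')
x=np.array([.5189,-.0385]);c,s=np.cos(np.radians(4.04)),np.sin(np.radians(4.04));M=np.array([[c,s],[-s,c]])
zz=lambda u,v:(u/3+180,v/3+15)
for n,(u,v),h in [('fL',(90,128),.038),('fR',(503,128),.038),('tTL',(80,169),.034),('tTR',(503,169),.034),('tBL',(70,440),.034),('tBR',(515,440),.034),('jL',(85,442),.037),('jR',(505,442),.037)]:
    P=onz(p,*zz(u,v),h);print(n,np.round(M@(P[:2]-x)*1000,1))
E
```

```text
fL [-43.   84.9]
fR [42.8 84.7]
tTL [-45.7  78.3]
tTR [43.4 78.2]
tBL [-45.4  18.5]
tBR [43.4 18.4]
jL [-41.6  17. ]
jR [40.6 16.9]
```

>>> {"fn": "carry_out", "kwargs": {"increments": "0.3 0.0014 0 0.0007 0 0 0;0.3 0.0014 0 0.0007 0 0 0;0.3 0.0014 0 0.0007 0 0 0;0.3 0 0 0 0 0 0"}}

```text
time_s: 25.0
tool_pos: [0.5234, -0.1097, 0.0849]
tool_rot: [180.0, -27.5, 94.0]
force: [0.1, -2.3, -0.9]
grip_width: 0.0261
```

>>> {"fn": "carry_out", "kwargs": {"increments": "0.3 0.001 0 0.0005 0 0 0;0.3 0 0 0 0 0 0"}}

```text
time_s: 25.25
tool_pos: [0.5234, -0.1085, 0.0849]
tool_rot: [180.0, -27.6, 94.0]
force: [0.2, -2.5, -0.2]
grip_width: 0.0267
```

>>> {"fn": "carry_out", "kwargs": {"increments": "0.3 0.0008 0 0.0004 0 0 0;0.3 0 0 0 0 0 0"}}

```text
time_s: 25.5
tool_pos: [0.5233, -0.1077, 0.0848]
tool_rot: [180.0, -27.5, 94.0]
force: [0.3, -3.5, -0.2]
grip_width: 0.0263
```

>>> {"fn": "carry_out", "kwargs": {"increments": "0.3 0.0007 0 0.0004 0 0 0;0.3 0 0 0 0 0 0"}}

```text
time_s: 25.75
tool_pos: [0.5233, -0.1076, 0.0849]
tool_rot: [179.9, -27.5, 93.9]
force: [-0.7, -3.6, -0.3]
grip_width: 0.0259
```

>>> {"fn": "carry_out", "kwargs": {"increments": "0.3 0.0007 0 0.0004 0 0 0;0.3 0 0 0 0 0 0"}}

```text
time_s: 26.0
tool_pos: [0.5233, -0.1075, 0.0849]
tool_rot: [179.9, -27.4, 93.9]
force: [-1.3, -2.7, 0.9]
grip_width: 0.026
```

```bash
python3 - <<'E'
from h import *
p=snap('wrist')
cv2.imwrite('pics/w13z.png',cv2.resize(p['img'][15:215,180:380],None,fx=3,fy=3,interpolation=cv2.INTER_CUBIC))
st()
E
```

```text
t 26.05 p [ 0.5232 -0.1074  0.0849] r [179.94 -27.43  93.9 ] F [ 0.57 -4.66  1.02] T [-1.32 -0.02  0.06] w 0.0262 q [ 52.7  29.1 -37.1 104.5  -9.4  62.4  26.7]
```

View pics/w13z.png

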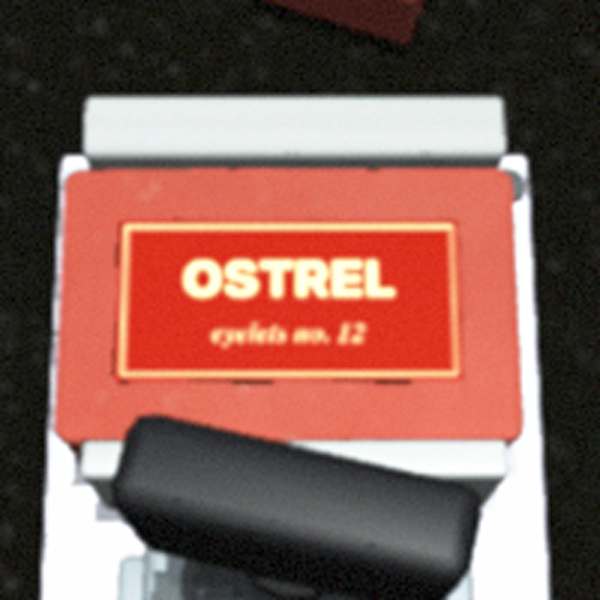

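Motion has stalled at the fence: the tin's top edge is at v≈168, right against the fence. One slightly firmer, still gentle push should seat it.

>>> {"fn": "carry_out", "kwargs": {"increments": "0.3 0.0012 0 0.0006 0 0 0;0.3 0.0012 0 0.0006 0 0 0;0.3 0 0 0 0 0 0"}}

```text
time_s: 26.42
tool_pos: [0.5232, -0.1073, 0.085]
tool_rot: [179.9, -27.2, 93.8]
force: [-1.5, -3.4, 0.2]
grip_width: 0.0263
```

```bash
python3 - <<'E'
from h import *
p=snap('wrist')
cv2.imwrite('pics/w14z.png',cv2.resize(p['img'][15:215,180:380],None,fx=3,fy=3,interpolation=cv2.INTER_CUBIC))
st()
E
```

```text
t 26.48 p [ 0.5232 -0.1072  0.085 ] r [179.91 -27.23  93.83] F [ 0.18 -5.22  1.68] T [-1.4   0.04  0.18] w 0.026 q [ 52.6  28.9 -37.1 104.6  -9.4  62.3  26.6]
```

>>> {"fn": "carry_out", "kwargs": {"increments": "0.3 0.0025 0 0.0013 0 0 0;0.3 0.0025 0 0.0013 0 0 0"}}

```text
time_s: 26.72
tool_pos: [0.5231, -0.1064, 0.0851]
tool_rot: [179.9, -26.8, 93.7]
force: [-2.5, -11.5, 4.1]
grip_width: 0.0261
```

```bash
python3 - <<'E'
from h import *
st()
p=snap('wrist')
cv2.imwrite('pics/w15z.png',cv2.resize(p['img'][15:215,180:380],None,fx=3.9,fy=3,interpolation=cv2.INTER_CUBIC))
E
```

```text
t 26.73 p [ 0.5231 -0.1064  0.0851] r [179.86 -26.81  93.71] F [ -2.53 -11.53   4.13] T [-2.23  0.44  0.45] w 0.0261 q [ 52.5  28.6 -37.  104.8  -9.2  61.9  26.2]
```

View pics/w15z.png

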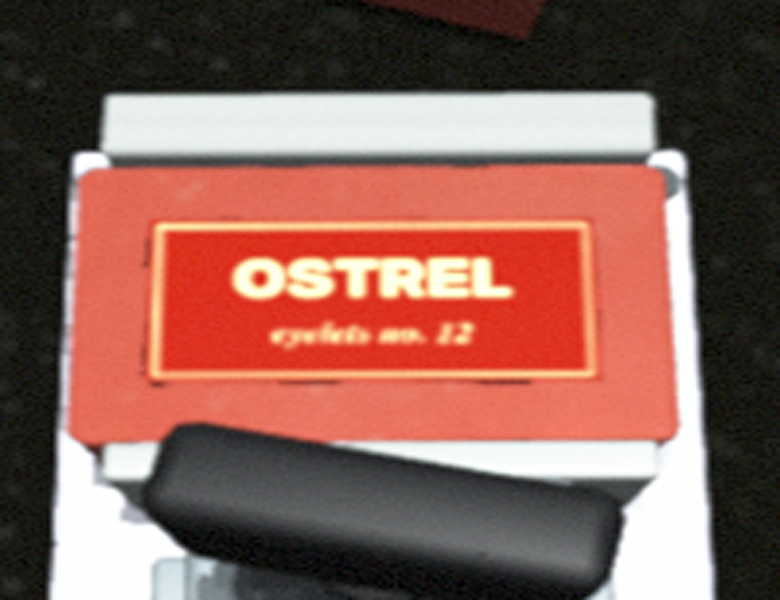

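>>> {"fn": "carry_out", "kwargs": {"increments": "0.3 -0.0027 0 -0.0014 0 0 0;0.3 -0.0044 0 -0.0023 0 0 0;0.3 -0.0088 0 -0.0047 0 0 0;0.3 -0.0088 0 -0.0047 0 0 0;0.3 -0.0088 0 -0.0047 0 0 0;0.3 0 0 0 0 0 0;0.3 0.007 0 -0.013 0 0 0;0.3 0.009 0 -0.018 0 0 0;0.3 0.009 0 -0.018 0 0 0;0.3 0.009 0 -0.018 0 0 0;0.3 0.009 0 -0.018 0 0 0;0.3 0.009 0 -0.018 0 0 0;0.3 0 0 0 0 0 0"}}

```text
time_s: 28.4
tool_pos: [0.5269, -0.14, 0.214]
tool_rot: [179.5, -27.0, 94.3]
force: [-0.4, 0.2, -0.3]
grip_width: 0.026
```

```bash
python3 - <<'E'
from h import *
st()
p=snap('wrist','w16.png');s=snap('scene','s16.png');d=snap('side','d16.png')
cv2.imwrite('pics/s16z.png',cv2.resize(s['img'][130:340,150:410],None,fx=2.9,fy=2.8,interpolation=cv2.INTER_CUBIC))
b=cv2.resize(d['img'][180:290,230:330],None,fx=4,fy=4,interpolation=cv2.INTER_CUBIC)
c=cv2.resize(s['img'][160:270,240:340],None,fx=4,fy=4,interpolation=cv2.INTER_CUBIC)
cv2.imwrite('pics/sd16.png',np.hstack([c,b]))
E
```

```text
t 28.4 p [ 0.5269 -0.14    0.214 ] r [179.53 -27.02  94.27] F [-0.37  0.22 -0.27] T [-0.57 -0.17  0.01] w 0.026 q [ 56.3  21.3 -38.3  96.9 -12.2  76.9  26.8]
```

View pics/w16.png

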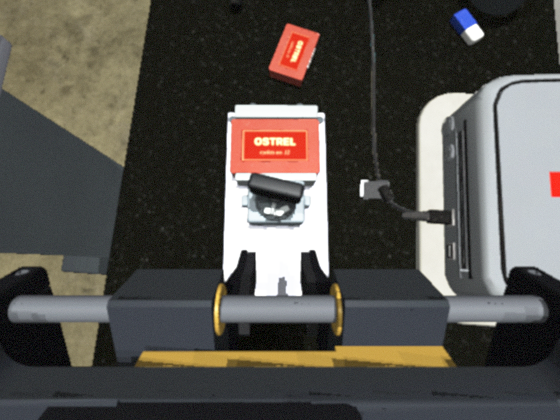

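View pics/sd16.png

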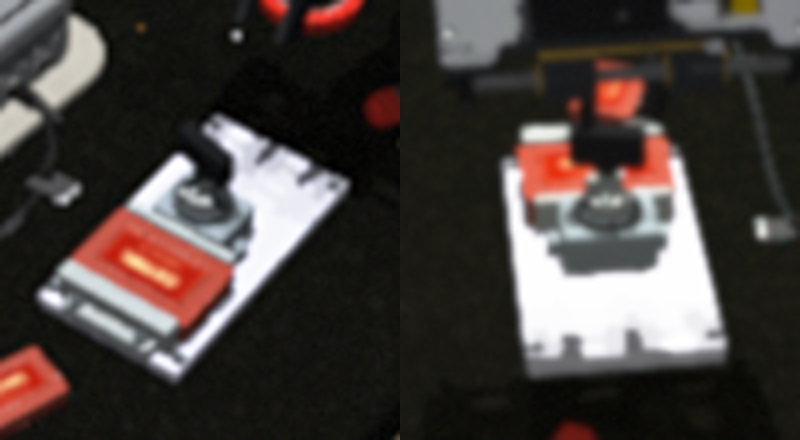

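View pics/s16z.png

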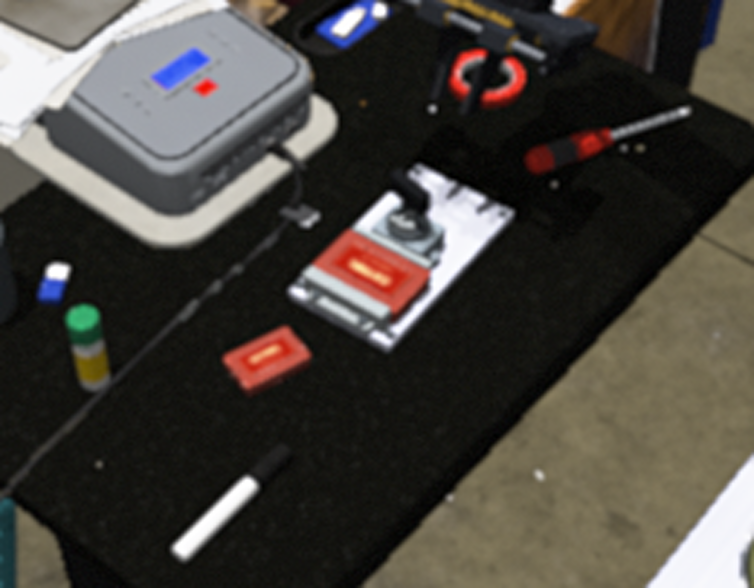

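>>> {"fn": "carry_out", "kwargs": {"increments": "0.3 0.009 0 0.005 0 -7 0;0.3 0.01 0 0.004 0 -7 0;0.3 0.012 0 0.002 0 -7 0;0.3 0.013 0 0.001 0 -6 0;0.3 0 0 0 0 0 0;0.3 0 0 0 0 0 0"}}

```text
time_s: 29.3
tool_pos: [0.5191, -0.0943, 0.2057]
tool_rot: [-179.7, 0.2, 93.9]
force: [-0.3, -0.4, -0.4]
grip_width: 0.0264
```

```bash
python3 - <<'E'
from h import *
st()
p=snap('wrist','w17.png')
cv2.imwrite('pics/w17z.png',cv2.resize(p['img'][0:260,160:400],None,fx=3,fy=2.3,interpolation=cv2.INTER_CUBIC))
E
```

```text
t 29.3 p [ 0.5191 -0.0943  0.2057] r [-179.71    0.24   93.9 ] F [-0.35 -0.4  -0.39] T [-0.03 -0.12 -0.04] w 0.0264 q [ 43.1  10.3 -39.1 105.5   7.4  66.9   5.4]
```

View pics/w17z.png

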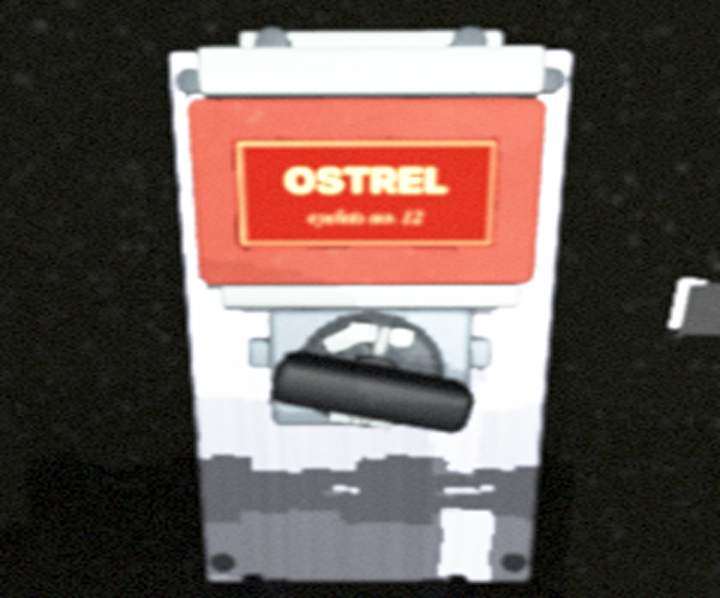

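The view from above shows the tin flush between fence (v≈95) and jaw (v≈285), with parallel edges, the wing parked and the cross pin seated in the collar notch. Handing in.

```bash
python3 - <<'E'
from h import *
print(sign_off())
E
```

```text
the job is handed in; nothing more can be done
None
```

The plunger is parked in its rest notch and the tin sits square and snug between stop and fence. I handed the job in at about 29 s of the 58 s allowed.

- **Plunger:** I gripped the wing, lifted it about 11 mm and twisted counter-clockwise. I then lowered until the cross pin rested on the collar's top and turned slowly until it dropped about 2.5 mm into the notch. That was about 75° from the start. The wing stayed up when I let go.
- **Stop:** I pushed the block's back with tilted fingers. It slid against about 2 N, stalled when the tin met the fence, and got one last push that reached about 11.5 N, firmer than I had aimed for (about 8 N). After that the arm backed off and rose clear.
- **Last checks:** The final top view shows no visible gap at the fence or the jaw, with parallel edges, the wing still turned and the pin in the notch. In the last scene picture the marker, glue stick, tape roll and screwdriver looked unmoved.
- **Disagreements:** After parking, the side camera put the wing's top edge 1 to 2 mm lower than a 7 mm lift predicts, which is within its calibration error. The lower edge and the felt height agreed with 7 mm. On the first approach my sideways shift onto the wing overshot by about 3 mm, and I corrected it before gripping.

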